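# Slide a sauce bowl along the guard rail into the third gap

### The arm

A 7-joint arm with a two-finger parallel gripper is mounted at the origin on a cart in front of the work surface, level with it; the furniture and walls round the work are solid. World frame = base frame: x ahead of the robot, y to its left, z up, the work surface at z = 0. Lengths are in m, angles in rad, forces in N, time in s.
With the tool pointing down it reaches from about 0.425 to 0.8 m from the base axis. Payload 8.3 kg.
Tool frame: the origin (TCP) lies midway between the tips of the shut fingers; the grasp point (between the pads) lies arm.tcp_to_grasp behind it (arm.tcp_to_grasp is the distance from the TCP to the grasp point, in m); x points along the fingers, y is the direction in which the jaws open and shut, and the axes are right-handed (so a half turn about x gives the same grasp; the last joint's range is limited). The gripper opens to 85 mm and grips with 20 to 120 N. Pads are 22 mm wide; open, the fingers measure 114 mm over their backs; the gripper's body (76 mm by 85 mm) begins 54 mm behind the grasp point. The pads swing forward as they close: fully open they stand 13 mm farther back than shut.
Start: joints at [1.116, 0.383, 0.016, 1.37, -0.006, 1.388, -0.046], TCP at [0.239, -0.578, 0.231] pointing down, gripper open.
Joint ranges: [-2.95, 2.95], [-0.25, 2.06], [-1.52, 1.56], [0.18, 2.33], [-1.44, 4.58], [0.02, 2.06], [-3.01, 3.01]. Speed limits (rad/s): [2.39, 2.39, 3.01, 3.01, 3.14, 3.14, 3.14].

### API

Orientations are given as a unit quaternion [w, x, y, z].
In Python, from cell import arm, jaws, kinematics, readout, viewer, ticket gives the robot as it stands. Calls block until the motion is done:
- arm.move_pose(position, orientation): joint-space move of the TCP to a pose.
- arm.move_linear(position, vel=0.15, rotation=None): straight line of the TCP; rotation=None keeps the orientation; vel is the mean speed in m/s.
- arm.move_joints(angles): joint-space move.
- jaws.move_gripper(opening, grasp_force=None): opening from 0.0 (shut) to 1.0 (fully open); grasp_force is the grip in N (None keeps the last); returns when the fingers have stopped.
- arm.hold(seconds).
- kinematics.solve_ik(position, orientation): joint angles nearest the present ones, or None.
- readout.sense(): the state.
- viewer.read_camera(name): name is "scene" or "top"; returns a dict with "pixels" (384x512x3 uint8, red, green, blue), "depth" (384x512 float32, m along the optical axis (not along the pixel's ray), 0 where there is no reading), "vertical_fov" (degrees; the focal length in pixels is half the picture's height over the tangent of half this angle, whatever the lens; pixels are square), "cx", "cy" (the principal point, pixels), "R" (3x3) and "t" (3): a world point X has camera coordinates R X + t. Camera axes: x right, y down, z forward; pixel columns grow to the right and rows downward; lengths in m; the calibration is good to about 2 mm. A picture is of the moment at which its call begins.
A pose or a line that the arm cannot do raises arm.MotionError and nothing moves.
- ticket.hand_in(): hands the job in, once; it reports no verdict.
The state is a dict: "time": time; "joint_positions": joint angles; "qd": joint speeds; "tau": joint torques, N m; "ee_pos": TCP position; "tool_rot": TCP orientation; "contact_force": force on the tool from outside, world axes, zero at the start; "ft_torque": the same for the moment, N m; "grip_width": opening from 0.0 (shut) to 1.0 (fully open).
Only numpy, scipy, OpenCV 4.12 (cv2) and the standard library are available. Lean on these libraries where they do the work, as an engineer would, in place of code of your own. Each camera call takes 0.05 s, during which the arm holds its last target.

### The job

Put the blue sauce bowl away in the third gap of the steel bowl rack, counting every gap, filled or empty, from the rack's open left end. Do it with the fingertips alone, never lifting the bowl: enter at the open end, run it along inside the front rail past the first and second gaps to the third, then push it into that gap until it rests against the back plate. Keep the bowl flat on the worktop and leave the bowls already in the rack, the salt shaker and the tongs where they are.

Things in the scene. Friction and masses are not known exactly. Their poses are not given: they have to be found in the camera images.
- rack: Stainless bowl rack fixed to the worktop. Origin on the worktop, on the line of the divider fronts, midway along the row; x points into the gaps (away from the robot), y left, z up. Five upright sheets 3 mm thick, 36 mm high, at y = +170, +85, 0, -85, -170 mm run from x = 0 to the back plate; between them are four gaps 81 mm wide, counted from the left (+y). All moves as one piece.
- first_gap (a point): Middle of the first gap's mouth, on the worktop: rack frame x = 0, y = +127.5 mm. The second, third and fourth gaps follow every 85 mm to the right (-y). The sheets' front and top edges are rounded, 4.4 mm thick. Axes as the rack's.
- rail (a point): A point on the axis of the low guard rail opposite the middle of the row: rack frame x = -78, y = 0, 10 mm up. Round bar 10 mm thick, top 15 mm above the worktop, parallel to the row of gaps from y = -170 to +175 mm; screw feet on the robot's side to x = -100 mm. Between rail and divider fronts lies the lane, bare worktop; a bowl fits it with its centre at about x = -43 mm, a few mm to spare.
- lane_mouth (a point): Middle of the lane's open left end, on the worktop: rack frame x = -44, y = +175 mm. It is a funnel: the rail's end bends outward to x = -102, y = +212 mm, and a 31 mm high wire loop on the left end sheet flares to x = 34, y = +192 mm. The lane's right end, y = -170 mm, is closed by a 26 mm high sheet.
- back_plate (a point): Foot of the back plate's front face, behind the middle of the row: rack frame x = 80, y = 0. The plate is 51 mm high and closes all four gaps at the back.
- blue_bowl: Light-blue melamine sauce bowl, round, rim diameter 76 mm, foot diameter 48 mm, 30 mm high, open top, sides flaring from foot to rim; about 60 g, slides on the worktop. Origin at the centre of its foot's underside, z up. It starts on the worktop left of the rack's open end. Pushed home against the back plate in a gap its centre is at about x = 42 mm in the rack's frame.
- black_bowl: Black sauce bowl of the same shape and size, loose, standing in the first or fourth gap against the back plate; to be left alone. Origin at the centre of its underside.
- cream_bowl: Cream sauce bowl of the same shape and size, loose, standing in the other of those two gaps; to be left alone. Origin at the centre of its underside.
- shaker: Salt shaker, 44 mm diameter, 90 mm high, standing on the worktop behind the blue bowl's starting place; to be left alone. Origin at the centre of its underside.
- serving_tongs: Steel tongs 201 x 36 x 19 mm (x along them) lying to the right of the rack; to be left alone. Origin at the centre of the underside.
Not all that is in view belongs to the job. Of the things that look like the blue_bowl, take the one that is farthest from the robot's base at the start.

How it is judged:
By the outcome, as a careful person would: the job done as asked, in the order asked, and still so for the second after the job is handed in, with the robot touching nothing.
It also fails if it takes over 58 s, if anything falls off the work surface, if the arm or the gripper's body presses on something with over 40 N, if the wrist force passes 120 N, or if a joint passes its speed limit or range.

## Working session

There is one attempt and no reset: what is moved stays moved. The work goes in short steps, each a Python script; the robot and the scene stay as the last script left them, time stands still between calls to the robot, and variables do not carry over. Pictures are saved under pics/ and viewed, and the job is handed in when it is done.

```bash
ls; mkdir -p pics; python3 - <<'E'
from cell import arm, jaws, kinematics, readout, viewer, ticket
import numpy as np, cv2
s=readout.sense(); print(s['time'],s['ee_pos'],s['tool_rot'],s['grip_width'],arm.tcp_to_grasp)
for n in ['scene','top']:
    c=viewer.read_camera(n); cv2.imwrite(f'pics/{n}0.png',cv2.resize(c['pixels'][:,:,::-1],None,fx=1.5,fy=1.5))
    np.savez(f'{n}0.npz',**c); print(n,c['vertical_fov'],c['cx'],c['cy'],c['R'],c['t'])
E
```

```text
pics
0.0 [ 0.238487   -0.57716221  0.23025738] [-0.1369816  -0.69342671 -0.13834175  0.69372689] 0.9964024058910401 0.0187
scene 44.77397566450431 254.46900910053412 187.61025787166332 [[-0.76319316 -0.6461497   0.00517399]
 [-0.4407036   0.51464333 -0.73547439]
 [ 0.47256379 -0.56358922 -0.67753277]] [0.35862226 0.27674919 1.30363709]
top 44.27960136412557 263.58891707110257 197.3335468447226 [[-0.01775468 -0.99944247 -0.02827596]
 [-0.98788142  0.02189656 -0.15365816]
 [ 0.15419164  0.02520515 -0.98771941]] [-0.02443046  0.50353435  1.25561734]
```

View pics/scene0.png

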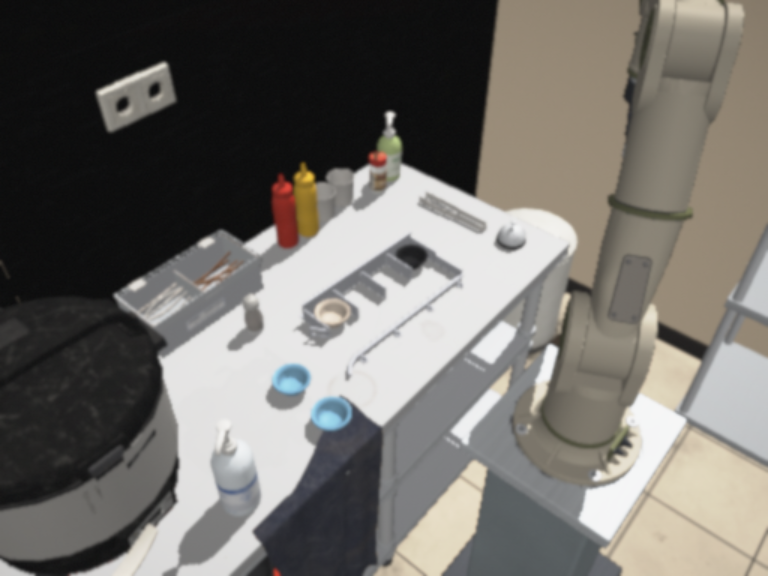

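View pics/top0.png

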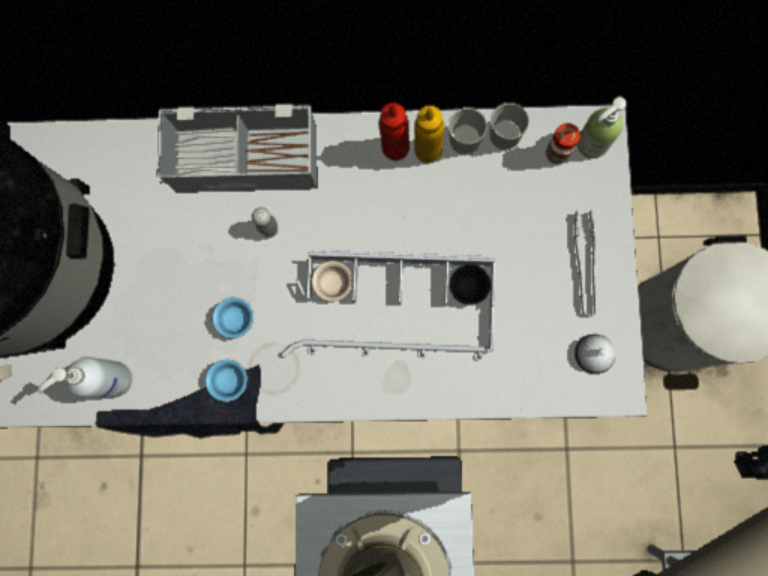

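The top view (×1.5 pixels) shows the candidate blue bowls at (232,318) and (226,380). The cream bowl is in gap 1, gaps 2 and 3 are empty, and the black bowl is in gap 4. The rail runs from (282,352) to (490,350). Next I measure positions.

```bash
cat > h.py <<'E'
import numpy as np, cv2
def foc(c): return 192/np.tan(np.radians(float(c['vertical_fov']))/2)
def cloud(c):
    f=foc(c); d=c['depth']; v,u=np.mgrid[:384,:512]
    P=np.stack([(u-c['cx'])/f*d,(v-c['cy'])/f*d,d],-1)
    return (P-c['t'])@c['R']     # R^T(P-t)
def proj(c,X):
    q=np.atleast_2d(X)@c['R'].T+c['t']; f=foc(c)
    return np.stack([q[:,0]/q[:,2]*f+c['cx'],q[:,1]/q[:,2]*f+c['cy']],-1)
def blue(c):
    hsv=cv2.cvtColor(np.ascontiguousarray(c['pixels']),cv2.COLOR_RGB2HSV)
    return (hsv[...,0]>92)&(hsv[...,0]<112)&(hsv[...,1]>90)&(hsv[...,2]>90)
def bowls(c):
    P=cloud(c); n,l,st,ce=cv2.connectedComponentsWithStats(blue(c).astype(np.uint8))
    out=[]
    for i in range(1,n):
        if st[i,4]<100: continue
        m=l==i; q=P[m]; r=q[(q[:,2]>0.024)&(q[:,2]<0.036)]
        if len(r)<10: continue
        # outline projected on the rim plane z=.03
        cn=max(cv2.findContours(m.astype(np.uint8),0,1)[0],key=len)[:,0].astype(float)
        f=foc(c); ray=np.c_[(cn[:,0]-c['cx'])/f,(cn[:,1]-c['cy'])/f,np.ones(len(cn))]@c['R']
        o=-c['R'].T@c['t']; X=o+ray*((0.03-o[2])/ray[:,2])[:,None]
        (cx,cy),rr=cv2.minEnclosingCircle(X[:,:2].astype(np.float32)*1000)
        out.append((st[i,4],round(cx,1),round(cy,1),round(rr,1),np.median(r[:,:2],0)*1000,np.hypot(cx,cy)))
    return out
E
python3 - <<'E'
from h import *
for n in ['top','scene']:
    c=dict(np.load(n+'0.npz')); print(n,bowls(c))
    P=cloud(c); z=P[...,2]
    print('table z',np.median(z[np.abs(z)<.02]))
c=dict(np.load('top0.npz'));P=cloud(c)
for rows,name in (((168,180),'back'),((226,237),'rail')):
    for u in range(190,332,8):
        col=P[rows[0]:rows[1],u]; k=np.argmax(col[:,2]); print(name,u,rows[0]+k,(col[k]*1000).round(1))
for v in (182,188,194,200):
    row=P[v,195:335]; 
    print(v,[(195+i,*(row[i]*1000).round(0)) for i in range(1,139) if row[i,2]>.025 and row[i,2]>=row[i-1,2] and row[i,2]>=row[i+1,2]])
E
```

```text
top [(np.int32(517), 471.8, 267.7, 37.1, array([474.19487792, 270.25656195]), np.float64(542.4134873044155)), (np.int32(548), 356.8, 276.7, 38.3, array([354.7887681 , 282.27262381]), np.float64(451.51278971734087))]
table z -0.0004930612931043787
scene [(np.int32(232), 468.7, 273.7, 34.0, array([470.92845699, 268.69825161]), np.float64(542.7626877426571)), (np.int32(279), 353.7, 282.3, 35.1, array([344.82216675, 274.81364696]), np.float64(452.5846451522491))]
table z 0.001476770047514931
back 190 173 [583.4 175.2   3.3]
back 198 174 [580.3 152.6   1.7]
back 206 169 [583.9 122.6  48.8]
back 214 169 [582.7 100.1  51.7]
back 222 169 [581.8  77.8  53.5]
back 230 170 [578.7  56.   52.2]
back 238 170 [578.5  34.1  51.1]
back 246 171 [575.1  12.1  51.4]
back 254 171 [574.5  -9.8  51.7]
back 262 170 [576.8 -31.8  51.7]
back 270 172 [570.5 -53.6  52.3]
back 278 172 [570.7 -75.5  49. ]
back 286 172 [568.7 -97.2  56. ]
back 294 173 [ 566.1 -119.    52.9]
back 302 172 [ 568.5 -140.9   52. ]
back 310 172 [ 568.5 -162.9   49.4]
back 318 173 [ 565.2 -184.6   49.6]
back 326 173 [ 563.8 -205.9   53.7
[... 3037 characters left out ...]
235, np.float64(497.0), np.float64(44.0), np.float64(41.0)), (266, np.float64(497.0), np.float64(-41.0), np.float64(31.0)), (282, np.float64(303.0), np.float64(-67.0), np.float64(1317.0)), (297, np.float64(494.0), np.float64(-126.0), np.float64(34.0)), (307, np.float64(494.0), np.float64(-154.0), np.float64(30.0)), (310, np.float64(495.0), np.float64(-162.0), np.float64(27.0)), (312, np.float64(494.0), np.float64(-168.0), np.float64(27.0)), (314, np.float64(494.0), np.float64(-173.0), np.float64(27.0)), (318, np.float64(494.0), np.float64(-184.0), np.float64(29.0)), (321, np.float64(493.0), np.float64(-192.0), np.float64(33.0)), (328, np.float64(492.0), np.float64(-211.0), np.float64(35.0))]
```

```bash
python3 - <<'E'
from h import *
c=dict(np.load('top0.npz'))
cv2.imwrite('pics/crop0.png',cv2.resize(c['pixels'][155:265,120:340,::-1],None,fx=3.6,fy=3.6,interpolation=cv2.INTER_CUBIC))
E
```

```text
(no output)
```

View pics/crop0.png

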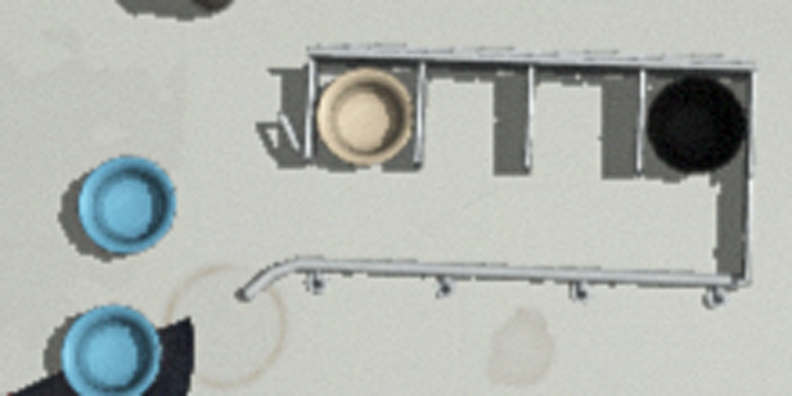

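```bash
cat > fit.py <<'E'
from h import *
from scipy.optimize import least_squares
segs=[((0,y),(80,y)) for y in (.170e3,85,0,-85,-170)]+[((81.5,-170),(81.5,170)),((-78,-170),(-78,175)),((-78,-170),(0,-170))]
segs=np.array(segs,float)
def dist(Q):
    a=segs[:,0];d=segs[:,1]-a
    t=np.clip(((Q[:,None]-a)*d).sum(-1)/(d*d).sum(-1),0,1)
    return np.linalg.norm(Q[:,None]-(a+t[...,None]*d),axis=-1).min(1)
def loc(p,X):
    c,s=np.cos(p[2]),np.sin(p[2]); D=X-p[:2]; return np.c_[c*D[:,0]+s*D[:,1],-s*D[:,0]+c*D[:,1]]
def world(p,Q,z):
    c,s=np.cos(p[2]),np.sin(p[2]);Q=np.atleast_2d(Q)
    return np.c_[p[0]+c*Q[:,0]-s*Q[:,1],p[1]+s*Q[:,0]+c*Q[:,1],np.full(len(Q),z)]/1000*np.array([1,1,1])
def fit(cs,p0):
    p=np.array(p0,float)
    Xs=[]
    for c in cs:
        P=cloud(c).reshape(-1,3)*1000; col=c['pixels'].reshape(-1,3).astype(int)
        sat=col.max(1)-col.min(1)
        P=P[(P[:,2]>9)&(P[:,2]<56)&(sat<25)&(col.max(1)>60)]; Xs.append(P)
    X=np.vstack(Xs)
    for tol in (8,6,5):
        q=loc(p,X[:,:2]); h=X[:,2]
        # height consistent: rail ~15, others near tops
        near=dist(q)<tol
        rail=(q[:,0]<-65)&(h<20)&(h>11)&(q[:,1]>-165)
        div=(q[:,0]>3)&(q[:,0]<74)&(h>30)&(h<41)
        bk=(q[:,0]>74)&(h>46)
        m=near&(rail|div|bk); Y=X[m]
        r=least_squares(lambda v:dist(loc(v,Y[:,:2])),p,loss='soft_l1',f_scale=1.5,x_scale=[1,1,.01]); p=r.x
    return p,m.sum(),np.sqrt(np.mean(dist(loc(p,Y[:,:2]))**2))
E
python3 - <<'E'
from fit import *
t=dict(np.load('top0.npz'));s=dict(np.load('scene0.npz'))
for cs in ([t],[s],[t,s]): 
    r=fit(cs,[494,-42,-.055]); print(r)
    if cs==[t]: pt=r[0]
p=r[0]; p=pt
np.save('rack.npy',p)
def draw(c,box,name,k):
    im=cv2.resize(c['pixels'][box[0]:box[1],box[2]:box[3],::-1],None,fx=k,fy=k,interpolation=cv2.INTER_CUBIC)
    def L(a,b,z,col):
        uv=proj(c,np.vstack([world(p,a,0),world(p,b,0)])+[0,0,z]); uv=((uv-[box[2],box[0]]+.5)*k).astype(int)
        cv2.line(im,tuple(map(int,uv[0])),tuple(map(int,uv[1])),col,1)
    for i,(a,b) in enumerate(segs): L(a,b,.036 if i<5 else .051 if i==5 else .010 if i==6 else .026,(0,0,255))
    cv2.imwrite(name,im)
draw(t,(155,265,120,340),'pics/ov_t.png',3.6); draw(s,(145,295,170,330),'pics/ov_s.png',4)
for c in (t,s): print([ (b[1:4],loc(p,np.array([[b[1],b[2]]])).round(1)) for b in bowls(c)])
E
```

```text
(array([ 4.92146615e+02, -4.06983753e+01, -5.98900571e-02]), np.int64(797), np.float64(2.1276515760956))
(array([ 4.91002360e+02, -3.78428299e+01, -5.93395986e-02]), np.int64(550), np.float64(2.236790506479382))Traceback (most recent call last):
  File "<stdin>", line 5, in <module>
ValueError: The truth value of an array with more than one element is ambiguous. Use a.any() or a.all()
```

```bash
python3 - <<'E'
from fit import *
t=dict(np.load('top0.npz'));s=dict(np.load('scene0.npz'))
pt=fit([t],[494,-42,-.055])[0]; ps=fit([s],[494,-42,-.055])[0]; p=(pt+ps)/2
np.save('rack.npy',p); print(p)
def draw(c,p,box,name,k):
    im=cv2.resize(c['pixels'][box[0]:box[1],box[2]:box[3],::-1],None,fx=k,fy=k,interpolation=cv2.INTER_CUBIC)
    def L(a,b,z,col):
        uv=proj(c,np.vstack([world(p,a,0),world(p,b,0)])+[0,0,z]); uv=((uv-[box[2],box[0]]+.5)*k).astype(int)
        cv2.line(im,tuple(map(int,uv[0])),tuple(map(int,uv[1])),col,1)
    for i,(a,b) in enumerate(segs): L(a,b,.036 if i<5 else .051 if i==5 else .010 if i==6 else .026,(0,0,255))
    cv2.imwrite(name,im)
draw(t,p,(155,265,120,340),'pics/ov_t.png',3.6); draw(s,p,(145,295,170,330),'pics/ov_s.png',4)
for c in (t,s): print([ (b[1:4],loc(p,np.array([[b[1],b[2]]])).round(1)) for b in bowls(c)])
E
```

```text
[ 4.91574488e+02 -3.92706026e+01 -5.96148279e-02]
[((471.8, 267.7, 37.1), array([[-38. , 305.2]])), ((356.8, 276.7, 38.3), array([[-153.4,  307.4]]))]
[((468.7, 273.7, 34.0), array([[-41.5, 311.1]])), ((353.7, 282.3, 35.1), array([[-156.8,  312.8]]))]
```

View pics/ov_t.png

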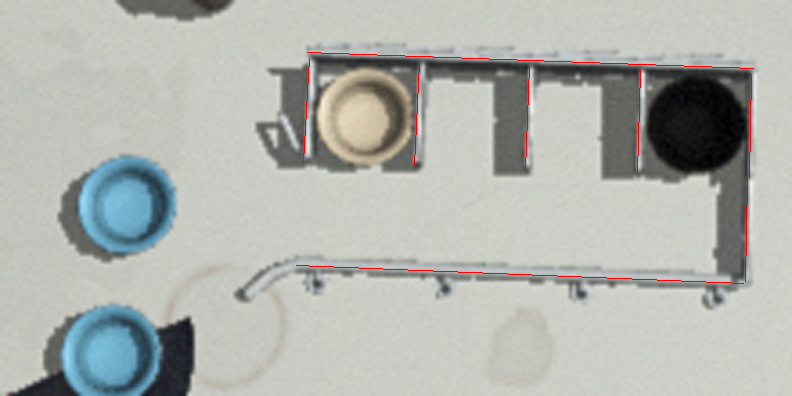

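View pics/ov_s.png

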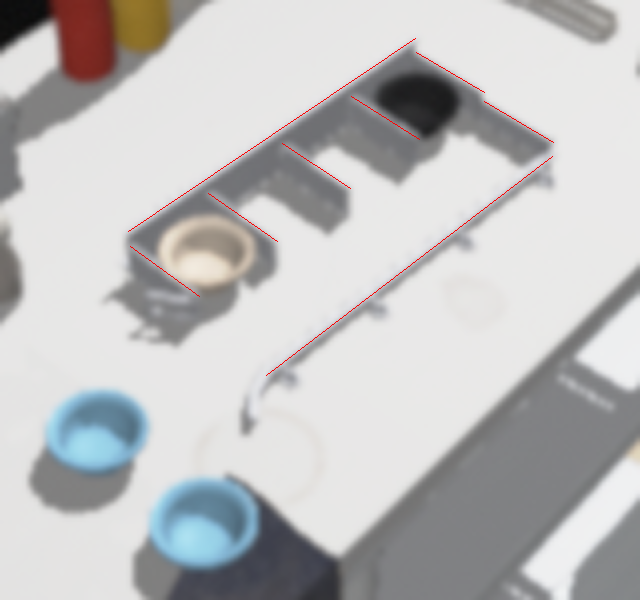

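The overlays match to about 1–2 mm in both views. Target bowl: the far one, at rack frame about (-39, 307) mm. I plan to put nearly shut fingertips inside the open bowl and slide it from within: pushing the flared wall outward presses the bowl down, so nothing lifts. First I check the inside profile.

```bash
python3 - <<'E'
from fit import *
from cell import kinematics, readout, arm
from scipy.spatial.transform import Rotation as Ro
t=dict(np.load('top0.npz'));P=cloud(t)*1000
for cx,cy in ((472.5,268.5),):
    r=np.hypot(P[...,0]-cx,P[...,1]-cy)
    for a in range(0,44,4):
        m=(r>=a)&(r<a+4); z=P[m][:,2]; print(a,len(z),np.percentile(z,[10,50,90]).round(1))
p=np.load('rack.npy')
y=np.array([-np.sin(p[2]),np.cos(p[2]),0])
for sg in (1,-1):
    Y=sg*y;X=np.array([0,0,-1.]);Z=np.cross(X,Y)
    q=Ro.from_matrix(np.c_[X,Y,Z]).as_quat(scalar_first=True); print(sg,q)
    for w in ([.471,.269,.2],[.471,.269,.012],world(p,[-43,175],12)[0],world(p,[-43,-42.5],12)[0],world(p,[42,-42.5],12)[0]):
        print(np.round(w,3),kinematics.solve_ik(list(w),list(q)))
E
```

```text
0 7 [3.  4.1 6.8]
4 17 [1.8 5.4 8.5]
8 30 [3.  5.9 9.4]
12 46 [ 2.4  6.2 10.1]
16 56 [3.  7.1 9.6]
20 75 [ 4.3  8.1 12.7]
24 84 [10.3 15.9 22.6]
28 96 [19.  24.3 27.8]
32 147 [-2.7 26.5 30.4]
36 110 [-3.2 22.6 30.8]
40 87 [-4.7 -1.4  2.4]
1 [ 0.70679268  0.0210739   0.70679268 -0.0210739 ]
[0.471 0.269 0.2  ] [ 0.36512832  0.51941546 -1.27889452  1.61003967  0.50405846  1.39307015
  0.54153479]
[0.471 0.269 0.012] [ 0.07674118  0.57664968 -0.8337929   1.8133047   0.507646    0.98001452
  0.54173718]
[0.459 0.138 0.012] [ 0.45175722  0.50430094 -0.97077607  1.97319365  0.51862704  0.93487324
  0.72864891]
[ 0.446 -0.079  0.012] [ 0.70082328  0.34290898 -0.67424229  2.04666191  0.28486892  0.8434228
  1.37450511]
[ 0.531 -0.084  0.012] [ 0.58623099  0.49150914 -0.60389012  1.83307075  0.34287755  0.92255784
  1.33869723]
-1 [-0.0210739   0.70679268 -0.0210739  -0.70679268]
[0.471 0.269 0.2  ] [ 0.37280114  0.53156821 -1.29738234  1.60982377  0.51818132  1.39956195
 -2.61072657]
[0.471 0.269 0.012] [ 0.17337512  0.64545927 -0.97868075  1.80968176  0.62168947  1.02952332
 -2.68161475]
[0.459 0.138 0.012] [ 0.26378295  0.4110333  -0.72674045  1.97975766  0.35219121  0.8782269
 -2.28094975]
[ 0.446 -0.079  0.012] [ 0.46118107  0.29416387 -0.3987536   2.05617918  0.15470822  0.81915684
 -1.65860675]
[ 0.531 -0.084  0.012] [ 0.37398371  0.44017391 -0.33637507  1.84254332  0.182159    0.88887479
 -1.67838207]
```

```bash
cat >> h.py <<'E'
Q=[0.70679268,0.0210739,0.70679268,-0.0210739]
E
python3 - <<'E'
from fit import *
from cell import *
jaws.move_gripper(0.10)
arm.move_pose([.46,0,.25],Q); print(readout.sense()['time'])
arm.move_pose([.471,.269,.16],Q)
s=readout.sense(); print(s['time'],s['ee_pos'],s['grip_width'],s['contact_force'])
for n in ['scene','top']:
    c=viewer.read_camera(n); np.savez(f'{n}1.npz',**c)
    cv2.imwrite(f'pics/{n}1.png',cv2.resize(c['pixels'][:,:,::-1],None,fx=1.5,fy=1.5))
E
```

```text
3.025
4.125 [0.47198776 0.2674219  0.16005371] 0.09993071526884947 [ 0.38214069 -0.12697699 -0.03540865]
```

View pics/scene1.png

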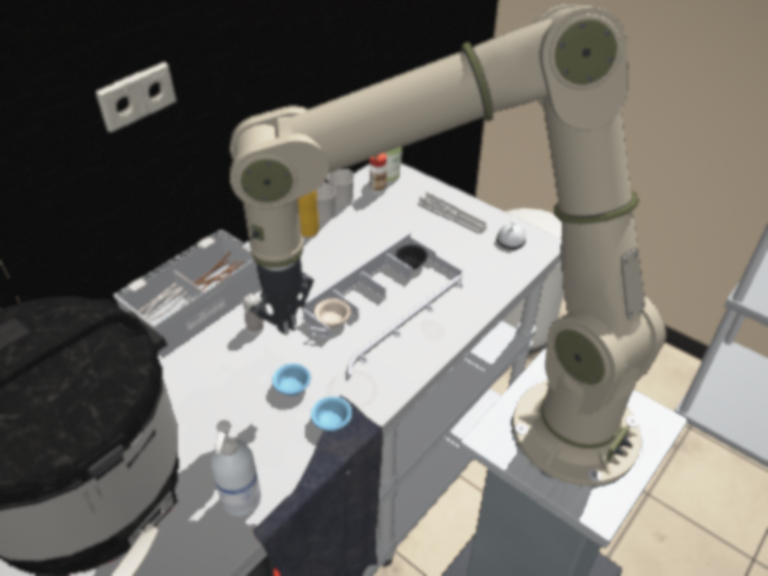

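View pics/top1.png

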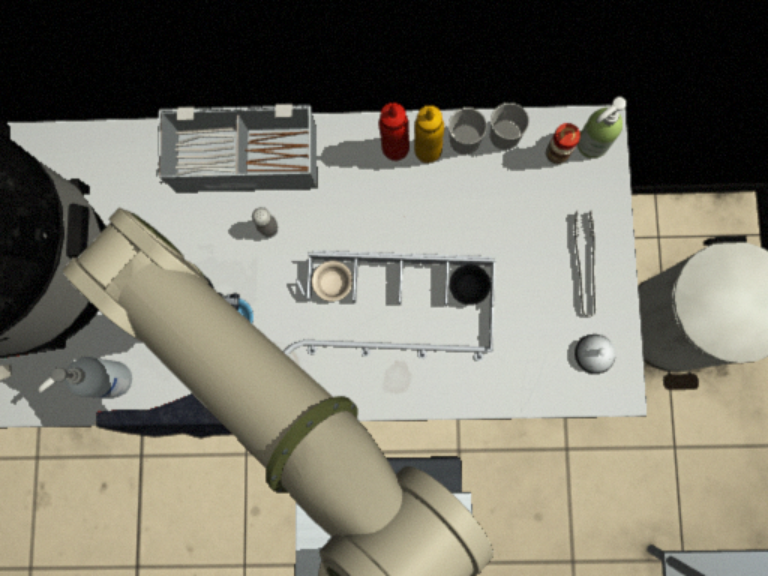

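The scene view shows the gripper above the far bowl (290,378) and everything undisturbed. The top view is mostly blocked by the arm. I descend into the bowl and stop just above it to look.

```bash
cat >> h.py <<'E'
def snap(name,box=None,k=1.5,cam='scene'):
    from cell import viewer
    c=viewer.read_camera(cam); b=box or (0,384,0,512)
    cv2.imwrite(f'pics/{name}.png',cv2.resize(c['pixels'][b[0]:b[1],b[2]:b[3],::-1],None,fx=k,fy=k,interpolation=cv2.INTER_CUBIC))
    np.savez(name+'.npz',**c); return c
E
python3 - <<'E'
from fit import *
from cell import *
arm.move_linear([.471,.269,.04],vel=.1)
s=readout.sense(); print(s['time'],s['ee_pos'],s['contact_force'])
snap('s2',(150,300,130,290),4)
E
```

```text
5.575 [0.4714116  0.26931986 0.04066694] [0.12495473 0.49892545 0.11753576]
```

View pics/s2.png

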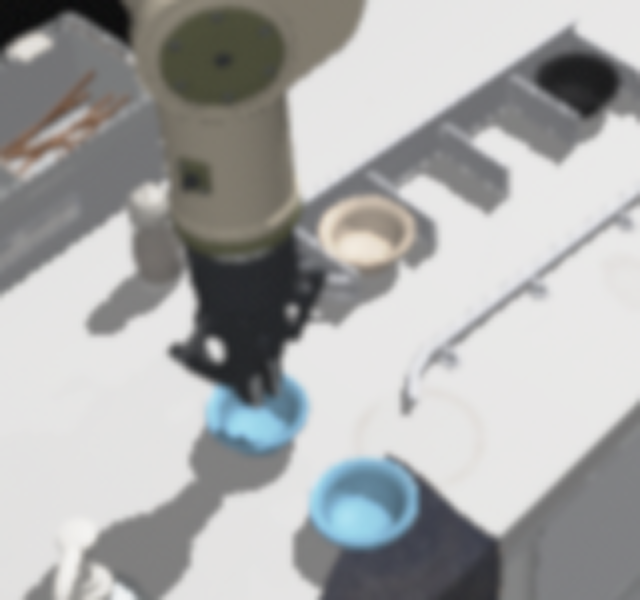

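```bash
python3 - <<'E'
from fit import *
from cell import *
p=np.load('rack.npy')
arm.move_linear([.471,.269,.013],vel=.06)
s=readout.sense(); print(s['time'],s['ee_pos'],s['contact_force'])
for y in (300,290,280,262,245):
    w=world(p,[-42.5,y],0)[0]; w[2]=.013
    arm.move_linear(list(w),vel=.05)
    s=readout.sense(); e=s['ee_pos']*1000; print(y,round(s['time'],2),loc(p,e[None,:2]).round(1),e[2].round(1),s['contact_force'].round(2))
c=snap('s3',(150,300,130,290),4)
for b in bowls(c): print(b[0],b[1:4],loc(p,np.array([[b[1],b[2]]])).round(1))
E
```

```text
6.225 [0.47080316 0.26909401 0.01276395] [ 0.36212493 -0.0258935   0.10902207]
300 6.53 [[-42.4 299.7]] 13.3 [ 0.18  0.05 -0.65]
290 6.88 [[-42.3 289.4]] 13.0 [-0.27  0.24  0.15]
280 7.22 [[-42.4 279.5]] 12.9 [-0.64  0.9   1.26]
262 7.73 [[-42.4 261.6]] 13.0 [ 0.04  0.38 -0.25]
245 8.22 [[-42.4 244.7]] 13.1 [ 0.47  0.47 -0.01]
100 (458.4, 218.5, 32.7) [[-48.5 255.3]]
279 (353.6, 282.1, 34.8) [[-156.9  312.6]]
```

View pics/s3.png

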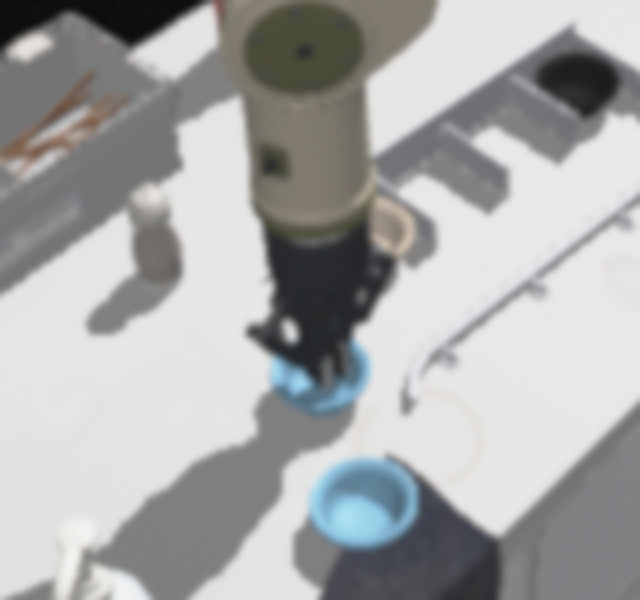

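The bowl followed the fingers flat, now at crop (320,372), with negligible force. I write a silhouette fit to track the bowl despite occlusion, then move through the mouth.

```bash
cat > sil.py <<'E'
from fit import *
from scipy.optimize import minimize
A=np.linspace(0,2*np.pi,48,endpoint=False)
K=4
def track(c,w0):
    """bowl centre (world mm) from the silhouette in camera c; w0 guess"""
    px=c['pixels'].astype(np.uint8)
    hsv=cv2.cvtColor(np.ascontiguousarray(px),cv2.COLOR_RGB2HSV)
    b=((hsv[...,0]>90)&(hsv[...,0]<114)&(hsv[...,1]>70)).astype(np.float32)
    bg=((hsv[...,1]<60)&(hsv[...,2]>85)).astype(np.float32)
    u0,v0=proj(c,np.array([[w0[0]/1e3,w0[1]/1e3,.015]]))[0].astype(int)
    H=30; sl=(slice(v0-H,v0+H),slice(u0-H,u0+H))
    up=lambda m:cv2.resize(m[sl],None,fx=K,fy=K,interpolation=cv2.INTER_LINEAR)
    B,G=up(b),up(bg)
    def cost(x):
        ring=np.vstack([np.c_[x[0]+r*np.cos(A),x[1]+r*np.sin(A),np.full(48,z)] for r,z in ((38,30),(24,0))])/1e3
        uv=((proj(c,ring)-[u0-H,v0-H]+.5)*K*16).astype(np.int32)
        m=np.zeros(B.shape,np.float32); cv2.fillConvexPoly(m,cv2.convexHull(uv),1,shift=4)
        return float((B*(1-m)).sum()+(G*m).sum())
    g=[(cost((w0[0]+i,w0[1]+j)),w0[0]+i,w0[1]+j) for i in range(-16,17,2) for j in range(-16,17,2)]
    x=min(g)[1:]
    r=minimize(cost,x,method='Nelder-Mead',options=dict(initial_simplex=[x,(x[0]+1.5,x[1]),(x[0],x[1]+1.5)],xatol=.1))
    return r.x,r.fun
E
python3 - <<'E'
from sil import *
p=np.load('rack.npy')
for f,w in (('scene0',(471,269)),('top0',(471,269)),('s2',(471,269)),('s3',(461,210)),('scene0',(355,280))):
    x,k=track(dict(np.load(f+'.npz')),w); print(f,x.round(1),k,loc(p,x[None]).round(1))
for f in('scene0','s3'): print(fit([dict(np.load(f+'.npz'))],[492,-39,-.06]))
E
```

```text
scene0 [472.6 271. ] 5153.8125 [[-37.4 308.6]]
top0 [472.  268.2] 843.53125 [[-37.9 305.8]]
s2 [475.9 268.8] 5288.1875 [[-34.  306.5]]
s3 [466.8 210.7] 4039.625 [[-39.6 248.1]]
scene0 [354.6 280.6] 3540.625 [[-155.8  311.1]]
(array([ 4.90979797e+02, -3.78307188e+01, -5.96148240e-02]), np.int64(548), np.float64(2.2202086864315183))
(array([ 4.91083532e+02, -3.82031316e+01, -5.81748461e-02]), np.int64(458), np.float64(2.2801787119186927))
```

```bash
cat > go.py <<'E'
from sil import *
from cell import *
p=np.load('rack.npy')
def go(x,y,vel=.05,z=.013,fmax=8):
    w=world(p,[x,y],0)[0]; w[2]=z
    arm.move_linear([float(v) for v in w],vel=vel)
    s=readout.sense(); e=s['ee_pos']*1000
    c,q=np.cos(p[2]),np.sin(p[2]); f=s['contact_force']
    print((x,y),round(s['time'],2),loc(p,e[None,:2]).round(1)[0],e[2].round(1),'F rack',np.round([c*f[0]+q*f[1],-q*f[0]+c*f[1],f[2]],1),flush=True)
    if np.abs(f).max()>fmax: raise SystemExit('force')
def see(name,x,y,box=(150,300,130,290)):
    c=snap(name,box,4); w=world(p,[x,y],0)[0]*1000
    r,k=track(c,w[:2]); print('bowl rack',loc(p,r[None]).round(1)[0],k)
E
python3 - <<'E'
from go import *
for y in (225,210,195,180,165,150): go(-42.5,y)
see('s4',-41,153)
E
```

```text
(-42.5, 225) 8.82 [-42.4 224.7] 13.1 F rack [-0.3  0.2  0.3]
(-42.5, 210) 9.28 [-42.4 209.6] 13.0 F rack [-0.8  0.2  0.3]
(-42.5, 195) 9.72 [-42.4 194.6] 13.0 F rack [0.7 0.8 1. ]
(-42.5, 180) 10.18 [-42.4 179.5] 13.0 F rack [ 0.4  1.3 -0.5]
(-42.5, 165) 10.62 [-42.4 164.6] 13.0 F rack [-0.2  1.5  0.9]
(-42.5, 150) 11.07 [-42.4 149.6] 13.0 F rack [0.2 0.4 0.3]
bowl rack [-38.2 152. ] 966.171875
```

View pics/s4.png

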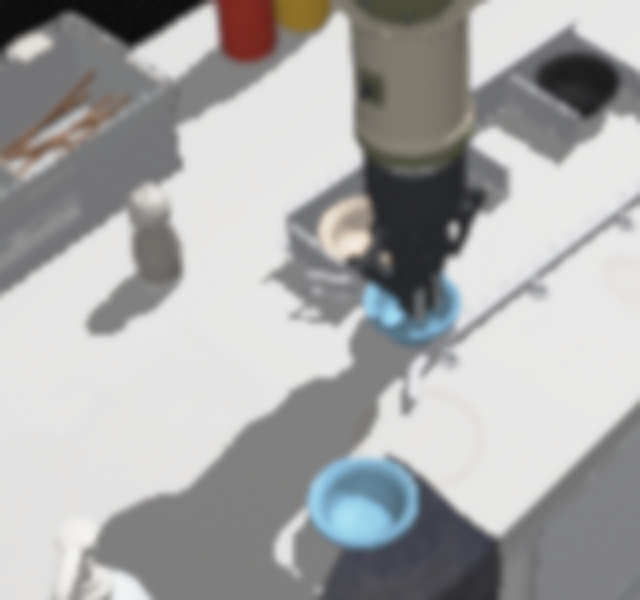

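The bowl, at crop (412,303), is flat in the lane between the rail and divider fronts, with forces under 2 N. Continuing.

```bash
python3 - <<'E'
from go import *
for y in (130,110,90,70,50,30,10,-10,-30,-43): go(-42.5,y)
see('s5',-41,-41,(110,260,190,350))
snap('t5',(155,265,120,340),3.6,'top')
E
```

```text
(-42.5, 130) 11.68 [-42.4 129.7] 13.0 F rack [-0.1 -0.4 -0.9]
(-42.5, 110) 12.22 [-42.4 109.7] 13.0 F rack [-0.3  0.1 -0.7]
(-42.5, 90) 12.78 [-42.5  89.7] 13.0 F rack [-0.7 -0.3  0.2]
(-42.5, 70) 13.32 [-42.5  69.7] 13.0 F rack [0.  0.3 0.7]
(-42.5, 50) 13.88 [-42.5  49.7] 13.0 F rack [-0.4 -0.1 -0.6]
(-42.5, 30) 14.43 [-42.5  29.7] 13.0 F rack [ 0.1 -0.7  1.1]
(-42.5, 10) 14.97 [-42.5   9.7] 13.0 F rack [ 0.1  0.3 -0.1]
(-42.5, -10) 15.53 [-42.5 -10.3] 13.0 F rack [ 0.1  0.7 -0.4]
(-42.5, -30) 16.07 [-42.5 -30.3] 13.0 F rack [-0.1 -0.4 -0.5]
(-42.5, -43) 16.48 [-42.5 -43.4] 13.0 F rack [-0.6  0.5 -0.2]
bowl rack [-38.4 -43.4] 863.75
```

View pics/s5.png

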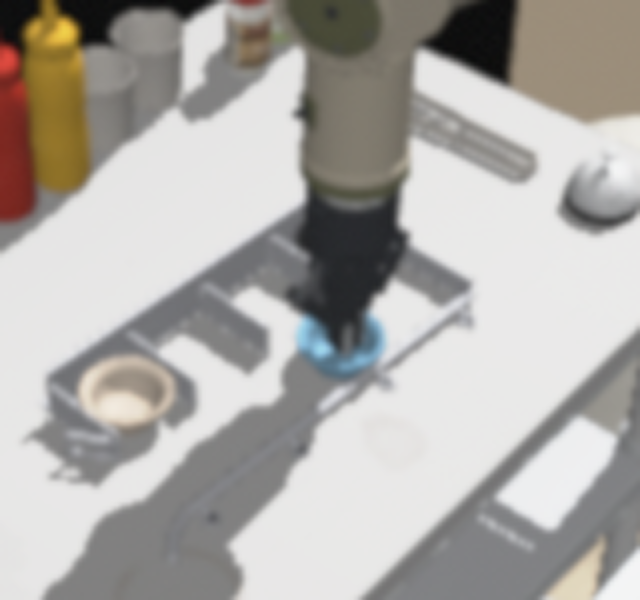

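View pics/t5.png

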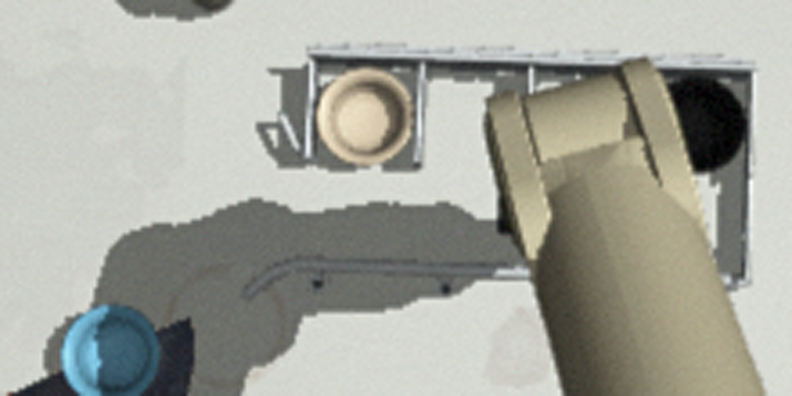

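```bash
python3 - <<'E'
from sil import *
c=dict(np.load('s5.npz')); p=np.load('rack.npy')
ps,n,e=fit([c],[491,-38,-.0596]); print(ps,n,e)
x,k=track(c,(447,-80)); print(x,loc(ps,x[None]))
ps[2]=-.0596
b=(140,230,230,330);K=8
im=cv2.resize(c['pixels'][b[0]:b[1],b[2]:b[3],::-1],None,fx=K,fy=K,interpolation=cv2.INTER_CUBIC)
def D(X,col):
    uv=((proj(c,X)-[b[2],b[0]]+.5)*K).astype(np.int32); cv2.polylines(im,[uv],False,col,1)
for y in (170,85,0,-85,-170): D(world(ps,[[0,y],[80,y]],0)+[0,0,.036],(0,0,255)); D(np.vstack([world(ps,[[0,y]],0),world(ps,[[0,y]],0)+[0,0,.036]]),(0,0,255))
D(world(ps,[[-78,-170],[-78,175]],0)+[0,0,.010],(0,0,255))
for r,z in((38,.03),(24,0)): D(np.c_[x[0]+r*np.cos(A),x[1]+r*np.sin(A),A*0+z*1e3]/1e3,(0,255,0))
cv2.imwrite('pics/ov5.png',im)
E
```

```text
[ 4.91239081e+02 -3.81797706e+01 -6.17830631e-02] 460 2.2583785575317488
[450.80187988 -80.20581055] [[-37.76520209 -44.44260068]]
```

View pics/ov5.png

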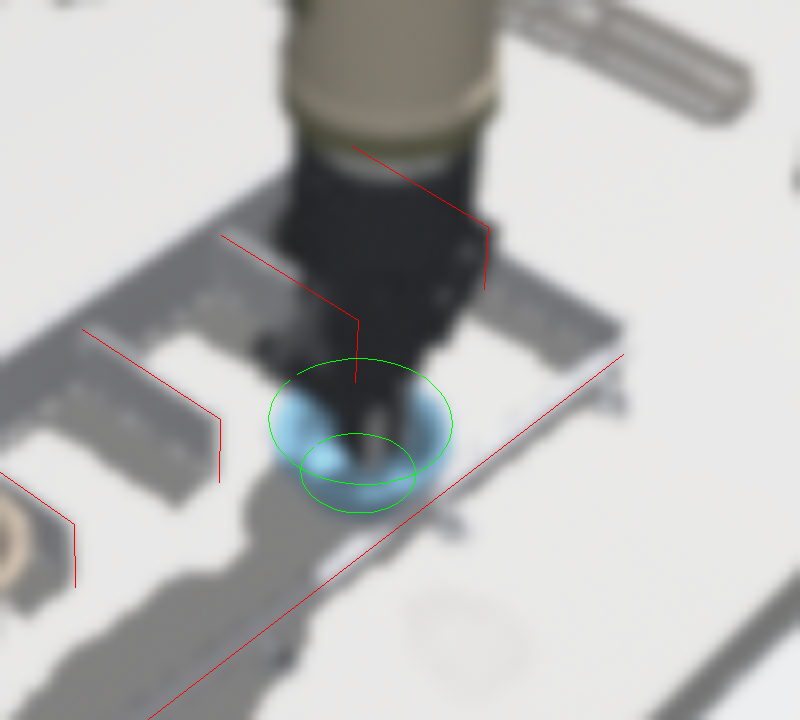

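Bowl is in front of gap 3 (fit y about -43 to -44 mm vs -42.5, measurement error about 2 mm). I push in gently, watching the force.

```bash
python3 - <<'E'
from go import *
for x in (-36,-30,-25,-20,-15,-10,-5): go(x,-42.5,.04,fmax=6)
see('s6',-5,-42,(110,260,190,350))
E
```

```text
(-36, -42.5) 16.9 [-35.6 -42.2] 13.0 F rack [ 0.8  0.1 -0.6]
(-30, -42.5) 17.2 [-29.7 -42.4] 13.0 F rack [-0.2 -0.3 -0.9]
(-25, -42.5) 17.48 [-24.7 -42.5] 13.0 F rack [ 0.1  0.7 -0.4]
(-20, -42.5) 17.75 [-19.7 -42.4] 13.0 F rack [ 0.1 -0.1 -0.1]
(-15, -42.5) 18.02 [-14.7 -42.5] 13.0 F rack [-0.8  0.3 -0.7]
(-10, -42.5) 18.3 [ -9.7 -42.4] 13.0 F rack [ 0.2 -0.3  0.1]
(-5, -42.5) 18.57 [ -4.7 -42.4] 13.0 F rack [-0.4  1.3 -0.6]
bowl rack [ -9.5 -49.8] 806.421875
```

View pics/s6.png

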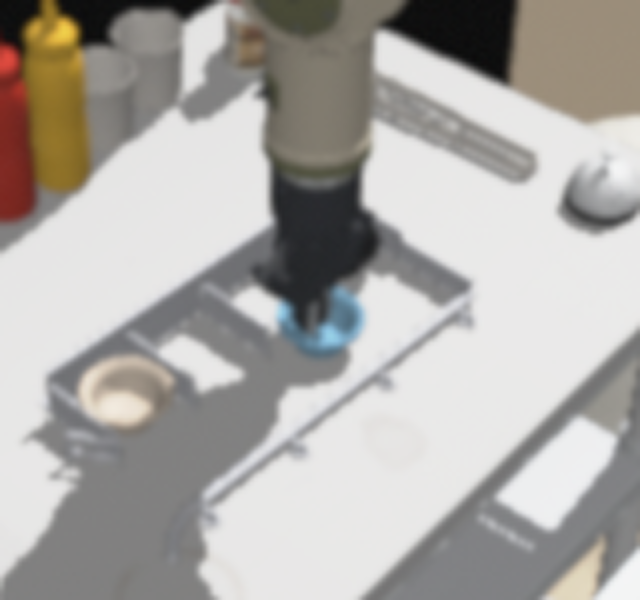

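```bash
cat > ov.py <<'E'
from sil import *
def ov(name,guess,b=(140,230,230,330),K=8):
    c=dict(np.load(name+'.npz'))
    ps=fit([c],[491,-38,-.0596])[0]; ps=np.array([491.1,-38.,-.0596])
    x,k=track(c,guess); print('bowl in scene-rack',loc(ps,x[None]).round(1),k)
    im=cv2.resize(c['pixels'][b[0]:b[1],b[2]:b[3],::-1],None,fx=K,fy=K,interpolation=cv2.INTER_CUBIC)
    def D(X,col):
        uv=((proj(c,X)-[b[2],b[0]]+.5)*K).astype(np.int32); cv2.polylines(im,[uv],False,col,1)
    for y in (170,85,0,-85,-170): D(world(ps,[[0,y],[80,y]],0)+[0,0,.036],(0,0,255)); D(np.vstack([world(ps,[[0,y]],0),world(ps,[[0,y]],0)+[0,0,.036]]),(0,0,255))
    for r,z in((38,.03),(24,0)): D(np.c_[x[0]+r*np.cos(A),x[1]+r*np.sin(A),A*0+z*1e3]/1e3,(0,255,0))
    cv2.imwrite(f'pics/ov_{name}.png',im)
E
python3 -c "
from ov import *
ov('s6',(480,-85)); 
c=dict(np.load('s5.npz'))"
```

```text
bowl in scene-rack [[ -8.7 -51.3]] 809.4375
```

View pics/ov_s6.png

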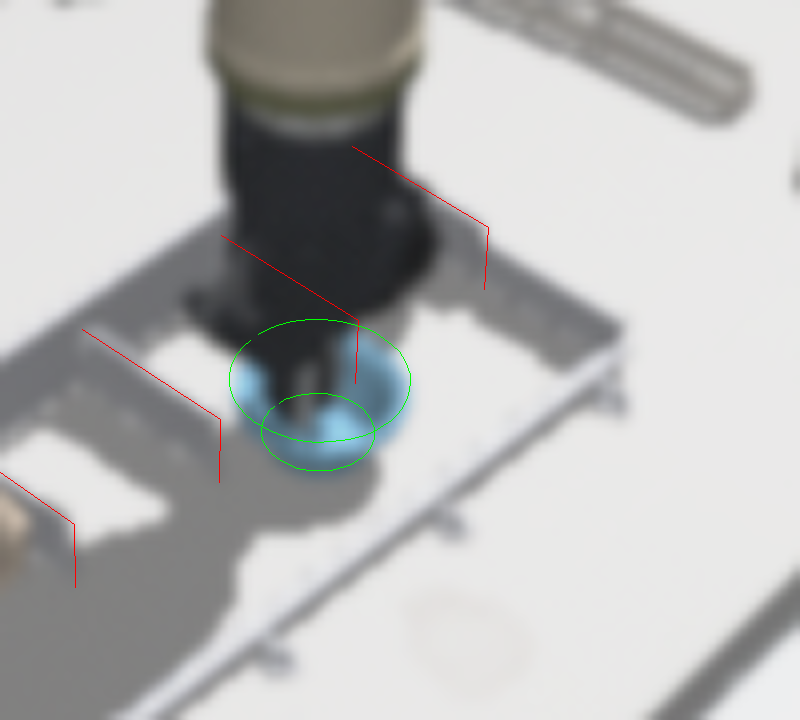

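The bowl has slipped toward the right divider (fit y about -50 mm). I ease back and draw it left to re-centre before going on.

```bash
python3 - <<'E'
from go import *
go(-10,-42.5,.04)
go(-10,-37,.04); see('s7',-10,-46,(110,260,190,350))
go(-10,-32,.04); see('s8',-10,-42,(110,260,190,350))
E
python3 -c "
from ov import *
ov('s8',(480,-85))"
```

```text
(-10, -42.5) 18.9 [-10.4 -42.6] 13.0 F rack [ 0.2 -0.6 -0.1]
(-10, -37) 19.18 [ -9.9 -36.5] 13.1 F rack [ 0.6 -0.3  0.4]
bowl rack [ -8.8 -49.3] 747.640625
(-10, -32) 19.51 [-10.  -31.5] 13.0 F rack [ 0.6 -0.4  0.5]
bowl rack [ -6.4 -45.7] 759.8125
bowl in scene-rack [[ -5.9 -46.9]] 762.140625
```

View pics/ov_s8.png

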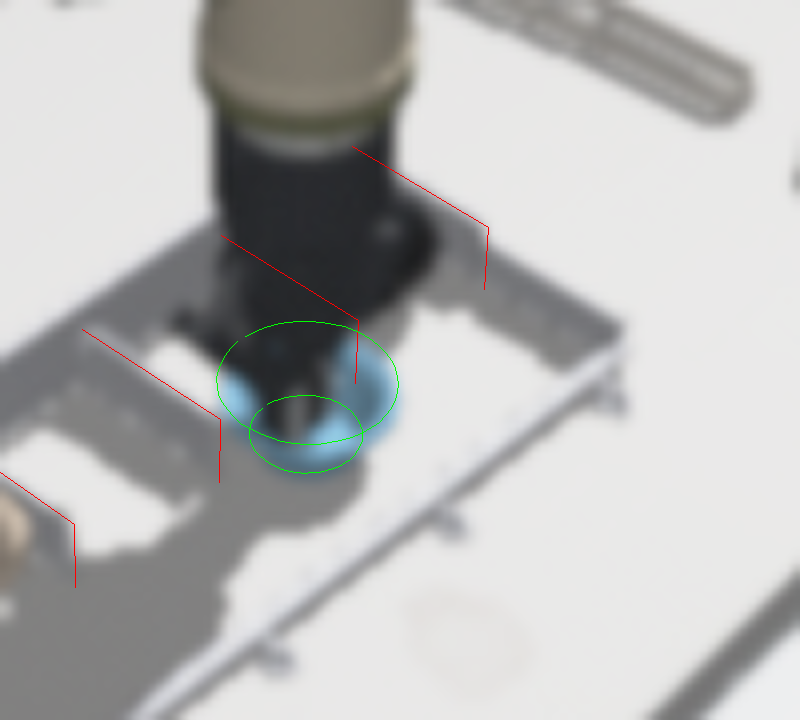

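Fingers have about ±7 mm play in the bowl, so pushing forward re-centres it on them with a fixed offset in y. I use that: shift the bowl slightly left, then push at TCP y of about -36.5.

```bash
python3 - <<'E'
from go import *
go(-10,-29.5,.04); go(-10,-36.5,.04); see('s9',-8,-43,(110,260,190,350))
for x in (-4,0,4,8): go(x,-36.5,.04,fmax=6)
see('s10',4,-43,(110,260,190,350))
E
python3 -c "
from ov import *
ov('s10',(495,-85))"
```

```text
(-10, -29.5) 19.81 [-10.  -29.3] 13.0 F rack [ 0.7 -0.5 -0.7]
(-10, -36.5) 20.13 [-10.  -37.1] 13.0 F rack [0.7 0.9 0.3]
bowl rack [ -6.1 -44.8] 741.171875
(-4, -36.5) 20.48 [ -3.6 -36.3] 13.0 F rack [ 0.1 -0.5 -0. ]
(0, -36.5) 20.73 [  0.3 -36.4] 13.0 F rack [ 0.3  0.7 -0.1]
(4, -36.5) 20.98 [  4.3 -36.5] 13.0 F rack [-0.3  0.1 -0.4]
(8, -36.5) 21.23 [  8.3 -36.5] 13.0 F rack [-0.3  0.3 -0.6]
bowl rack [  4.3 -44.9] 772.6875
bowl in scene-rack [[  4.9 -46.3]] 771.84375
```

View pics/ov_s10.png

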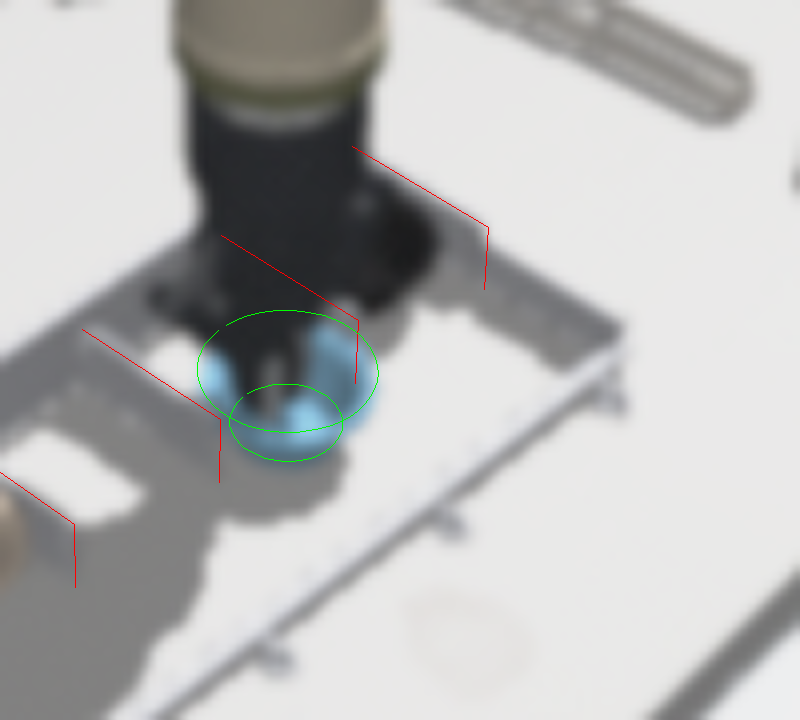

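Bowl is entering gap 3 with no resistance. I push on until it meets the back plate.

```bash
python3 - <<'E'
from go import *
for x in (14,20,26,32,37): go(x,-36.5,.04,fmax=6)
see('s11',33,-43,(110,260,190,350))
snap('t11',(155,265,120,340),3.6,'top')
E
python3 -c "
from ov import *
ov('s11',(522,-85))"
```

```text
(14, -36.5) 21.58 [ 14.4 -36.4] 13.0 F rack [-0.4  0.4  0.6]
(20, -36.5) 21.88 [ 20.4 -36.4] 13.0 F rack [-0.5  0.8 -0.2]
(26, -36.5) 22.18 [ 26.3 -36.4] 13.0 F rack [-0.2 -0.2 -1.4]
(32, -36.5) 22.48 [ 32.3 -36.4] 13.0 F rack [0.8 0.2 0.6]
(37, -36.5) 22.76 [ 37.3 -36.4] 13.0 F rack [-0.4 -0.1  0.2]
bowl rack [ 32.3 -45.2] 937.546875
bowl in scene-rack [[ 33.6 -47.3]] 934.40625
```

View pics/ov_s11.png

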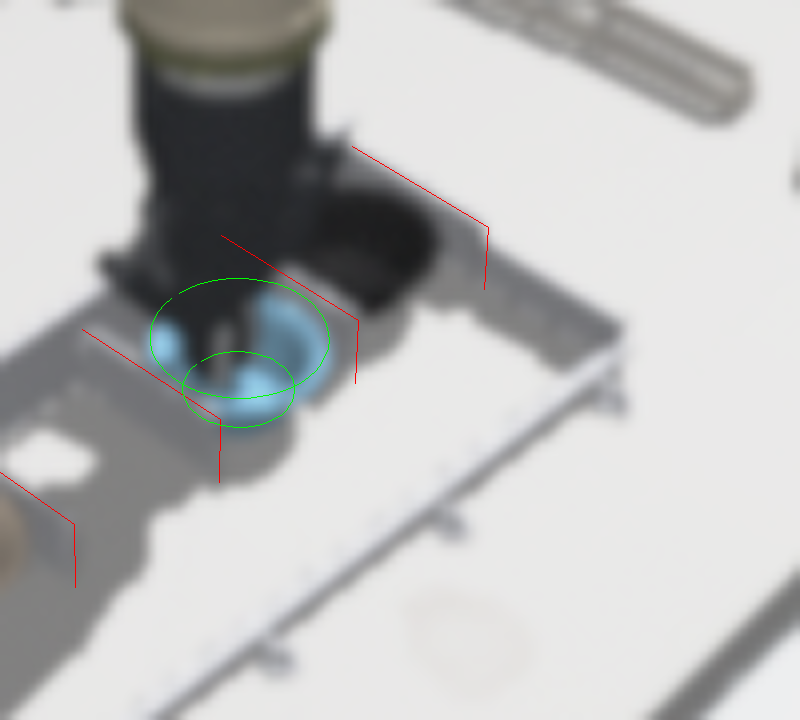

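View pics/t11.png

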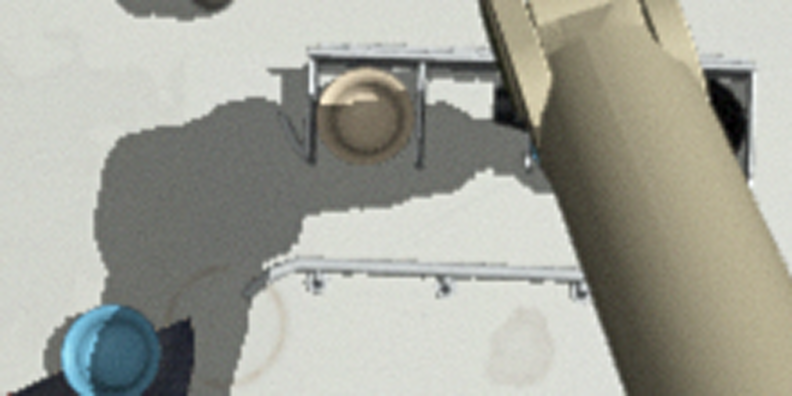

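The bowl is squarely between the dividers in gap 3. Now the last ~10 mm in small steps until contact.

```bash
python3 - <<'E'
from go import *
try:
    for x in np.arange(40,54,1.5): go(float(x),-36.5,.03,fmax=2.5)
except SystemExit as e: print(e)
arm.hold(.1); f=readout.sense(); print(f['contact_force'].round(2),f['time'])
see('s12',42,-43,(110,260,190,350))
E
python3 -c "
from ov import *
ov('s12',(532,-85))"
```

```text
(40.0, -36.5) 23.11 [ 40.2 -36.5] 13.0 F rack [ 0.1 -0.2 -0.4]
(41.5, -36.5) 23.36 [ 41.6 -36.5] 13.0 F rack [ 0.   0.3 -0.1]
(43.0, -36.5) 23.61 [ 43.1 -36.5] 13.0 F rack [-0.7  0.4  0.4]
(44.5, -36.5) 23.86 [ 44.6 -36.5] 13.0 F rack [ 0.  -0.2  0.2]
(46.0, -36.5) 24.11 [ 46.1 -36.5] 13.0 F rack [ 0.9 -0.8 -0. ]
(47.5, -36.5) 24.36 [ 47.6 -36.5] 13.0 F rack [-0.1  0.3 -0.6]
(49.0, -36.5) 24.61 [ 49.1 -36.5] 13.0 F rack [-0.6 -0.2 -0.4]
(50.5, -36.5) 24.86 [ 50.6 -36.5] 13.0 F rack [-0.5  0.4  0.7]
(52.0, -36.5) 25.11 [ 52.1 -36.5] 13.0 F rack [-1.1  0.2  0.4]
(53.5, -36.5) 25.36 [ 53.6 -36.5] 13.0 F rack [-0.3  0.2  0.5]
[ 0.24  0.06 -0.03] 25.4583
bowl rack [ 50.3 -47. ] 951.34375
bowl in scene-rack [[ 49.9 -47.2]] 947.4375
```

View pics/ov_s12.png

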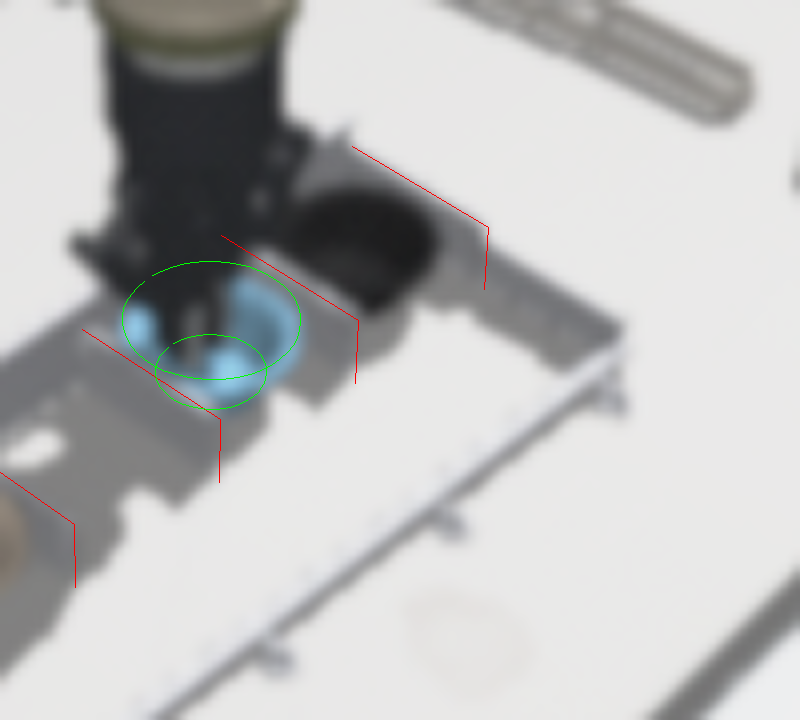

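No contact force yet, and the left sheet now occludes part of the fit. Continue in small steps.

```bash
python3 - <<'E'
from go import *
try:
    for x in np.arange(54.5,66,1.): go(float(x),-36.5,.03,fmax=2.5)
except SystemExit as e: print(e)
arm.hold(.1); f=readout.sense(); print(f['contact_force'].round(2),f['time'])
see('s13',42,-43,(110,260,190,350))
E
python3 -c "
from ov import *
ov('s13',(532,-85))"
```

```text
(54.5, -36.5) 25.76 [ 54.4 -36.5] 13.0 F rack [-0.6  0.1  0.4]
(55.5, -36.5) 26.01 [ 54.9 -36.5] 12.8 F rack [-4.6  0.3  2.4]
force
[-4.14 -0.56  1.89] 26.1083
bowl rack [ 49.9 -45.6] 990.796875
bowl in scene-rack [[ 50.6 -46.6]] 989.859375
```

View pics/ov_s13.png

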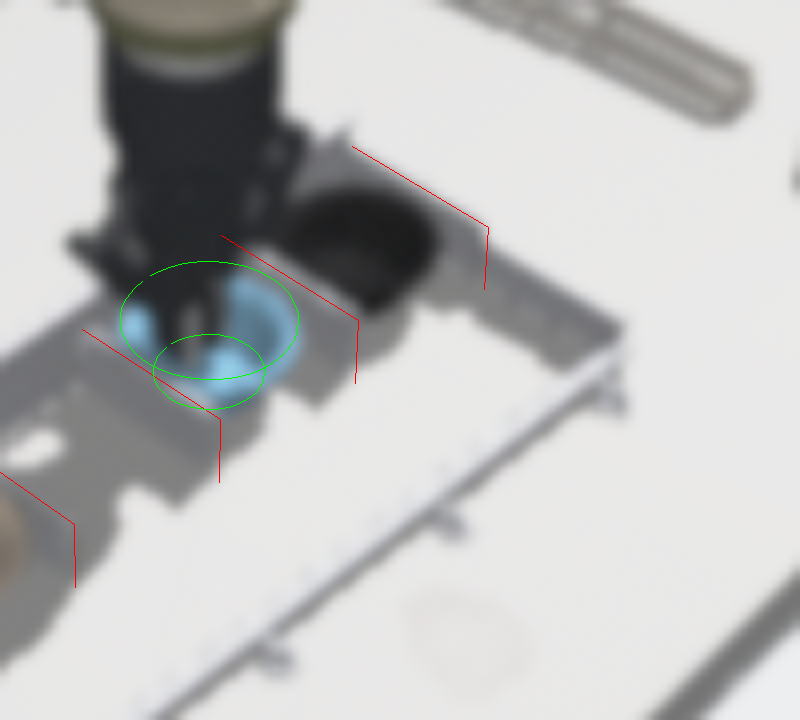

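There was a firm stop at 4.6 N: the bowl is against the back plate. I back off within the bowl's play, lift straight out, and verify from above.

```bash
python3 - <<'E'
from go import *
go(45,-36.5,.05)
w=world(p,[45,-36.5],0)[0]; w[2]=.20
arm.move_linear([float(v) for v in w],vel=.12)
arm.move_pose([.40,-.45,.25],Q)
s=readout.sense(); print(s['time'],s['contact_force'].round(2))
t=snap('t14',(155,265,120,340),3.6,'top'); c=snap('s14',(110,260,190,350),4)
pt=fit([t],[492,-40.7,-.06])[0]; print(pt)
r,k=track(t,(532,-85)); print('blue, top',loc(pt,r[None]).round(1),k); print(bowls(t))
print(fit([c],[491,-38,-.06])[0])
E
```

```text
(45, -36.5) 26.52 [ 45.1 -36.7] 13.2 F rack [ 0.3 -0.  -0.2]
29.7 [-0.38  0.76 -0.19]
[ 4.92132735e+02 -4.07041128e+01 -5.94264303e-02]
blue, top [[ 43.9 -39.3]] 521.078125
[(np.int32(498), 532.6, -82.5, 37.6, array([536.28727036, -80.94314109]), np.float64(538.9128050549843)), (np.int32(556), 356.6, 276.9, 38.2, array([356.10336257, 282.11694648]), np.float64(451.51933887561813))]
[ 4.91083650e+02 -3.79681432e+01 -5.94426403e-02]
```

View pics/t14.png

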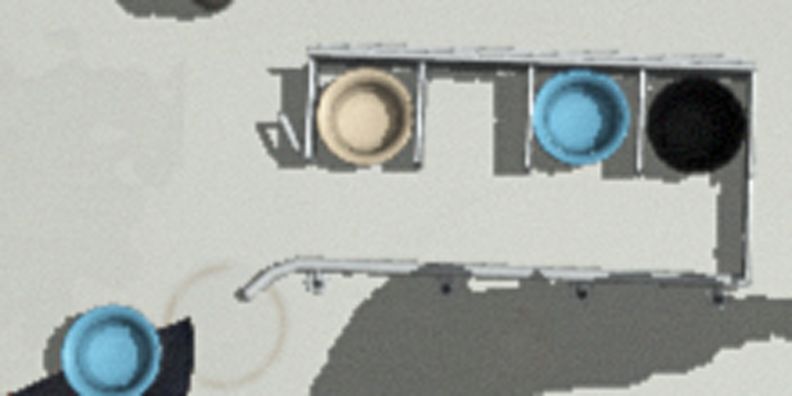

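View pics/s14.png

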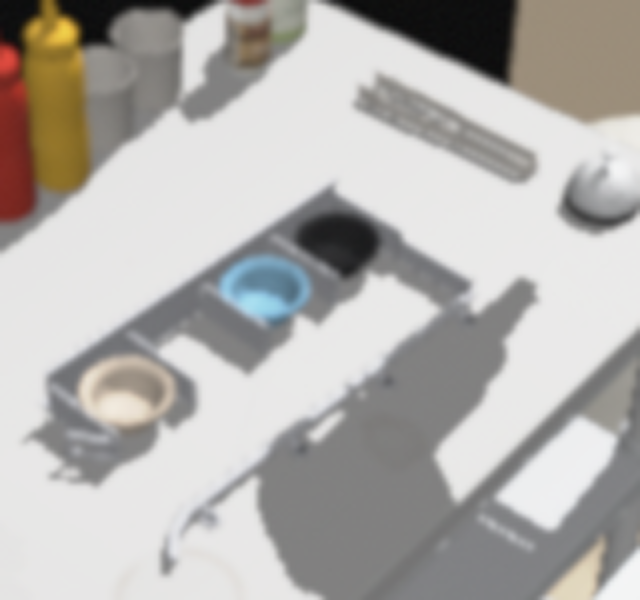

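The top view shows the blue bowl at (581,117), in gap 3 against the plate, in line with the cream (365,117) and black (694,123) bowls. Neither of those has moved. Handing in.

```bash
python3 - <<'E'
from cell import *
from h import *
a=np.load('top0.npz')['pixels'].astype(int); t=np.load('t14.npz')['pixels'].astype(int)
for n,(v,u) in dict(cream=(187,221),black=(189,313),shaker=(148,175),tongs=(175,389)).items():
    print(n,np.abs(a-t)[v-14:v+14,u-14:u+14].mean().round(1))
ticket.hand_in(); print(readout.sense()['time'])
E
```

```text
cream 5.0
black 4.4
shaker 5.8
tongs 5.3
the job is handed in; nothing more can be done
the job is handed in; nothing more can be done
```

The far blue bowl is in the third gap against the back plate, and the job is handed in. It took about 30 s of the 58 s allowed on the robot's clock.

- **How it moved:** I slid it with nearly shut fingertips inside the open bowl. It went in at the open end, along the lane past gaps 1 and 2, and into gap 3. There was no command to lift it at any point, and no picture showed it tilting.
- **Contact at the back:** The push stopped at 4.6 N against the back plate. The other forces I read after each move stayed under about 2 N.
- **Final position:** The last top view puts it at about x = 44, y = -39 mm in the rack's frame. The ideal is about x = 42, y = -42.5, and the measuring error is 2–3 mm. It lines up with the cream and black bowls.
- **Left alone:** The cream bowl, black bowl, shaker and tongs look the same in the before and after pictures, with only noise-level differences.

**What disagreed:** At the mouth of gap 3 the bowl first went in several mm too far right. I eased back, drew it left and pushed again without resistance. The scene-camera fit of the bowl was off by several mm while the gripper or a divider hid part of it, so I relied on the contact force and the clear top view.

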